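Move three samples on to their next instruments

ROBOT

A 7-joint arm with a two-finger parallel gripper is mounted at the origin on the work surface. World frame = base frame: x ahead of the robot, y to its left, z up, the work surface at z = 0. Lengths are in m, angles in rad, forces in N, time in s.
With the tool pointing down it reaches from about 0.4 to 0.85 m from the base axis. Payload 6.9 kg.
Tool frame: the origin (TCP) lies on the mounting face of the last link; the fingertips stand 173 mm ahead of it and the grasp point (between the pads) lies 155 mm ahead of it; z points along the fingers, y is the line along which they close (so a half turn about z gives the same grasp; the last joint's range is limited). The gripper opens to 85 mm and grips with 20 to 120 N. Pads are 22 mm wide; open, the fingers measure 114 mm over their backs; the gripper's body (76 mm by 85 mm) begins 54 mm behind the grasp point. The pads swing forward as they close: fully open they stand 13 mm farther back than shut.
Start: joints at [-1.073, 0.507, -0.238, 1.5, 0.126, 1.149, -0.155], TCP at [0.239, 0.577, 0.405] pointing down, gripper open.
Joint ranges: [-3.08, 3.08], [-0.24, 2.05], [-1.43, 1.35], [0, 2.5], [-1.52, 4.66], [0.17, 1.96], [-2.89, 2.89]. Speed limits (rad/s): [2.39, 2.39, 3.14, 3.14, 3.14, 3.14, 3.14].

INTERFACE

Orientations are given as a rotation vector (axis times angle).
In Python, from plant import get_obs, camera, camera_model, job_done gives the robot as it stands.
- The arm moves only by the shell command python3 -m jog 'ROWS' [FORCE]. ROWS is JSON, a list of rows, each a list of 5 numbers: the opening, from -1 (shut) to 1 (fully open), then the shift along the tool's x, y, z in mm, then the turn about the tool's z in rad. In form: [[gripper, dx, dy, dz, twist], ...]. A call has 1 to 5 rows; each row is the pose to reach, as a shift and turn from the pose commanded when the call began, along the tool's axes at that moment; what a row does not reach only later rows make up. A row lasts 1/12 s, in which the tool goes at most 41.7 mm and 7.16 degrees, less where a joint would pass 70% of its speed; a pose out of reach is approached as far as the arm can. A call with a gripper value outside its range is refused whole. The fingers move at their own pace and stop on an object; FORCE is the grip in N (left out, the last holds). Time passes only in rows, so rows that repeat a pose let the fingers close. It gives the time, the measured TCP pose, the force, the opening and the grip force at its end, in the units of the state.
- get_obs(): the state, without advancing time (a new reading comes with each control period).
- camera(name): name is "scene" or "top"; returns the picture (420x560x3 uint8, red, green, blue); there is no depth.
- camera_model(name): a dict with "K" (3x3 intrinsics, pixels), "position" and "orientation" of the camera in the world. Camera axes: x right, y up, looking along -z (the intrinsics and any distortion apply to the point x, -y, -z); pixel columns grow to the right and rows downward; lengths in m; the calibration is good to about 2 mm. A picture is of the moment at which its call begins. camera_model takes no time and is no camera call.
- job_done(): hands the job in; it is judged then, once.
The state is a dict: "time_s": time; "q": joint angles; "joint_vel": joint speeds; "joint_efforts": joint torques, N m; "tcp_pos": TCP position; "orientation": TCP orientation; "force": force on the tool from outside, world axes, zero at the start; "ft_torque": the same for the moment, N m; "width": finger opening in m; "finger_force": force on a finger pad.
Only numpy, scipy, OpenCV 4.12 (cv2) and the standard library are available. Lean on these libraries where they do the work, as an engineer would, in place of code of your own. Each camera call takes 0.05 s, during which the arm holds its last target. There are 200 camera calls.

TASK

The three samples are each done where they stand and move on: the beaker from the balance to the hotplate stirrer, the covered dish from the hotplate to the light base, the jar from the light base to the balance, each set down in the middle of the plate. All three instruments are taken and each holds only one vessel, so park one on the empty white tile meanwhile. Keep the vessels upright, set them down gently without dropping them, and leave the bottle, the tool beaker and the little vial where they are.

Things in the scene. Friction and masses are not known exactly. Their poses are not given: they have to be found in the camera images.
- beaker: white plastic laboratory beaker, open top, a small spout at the rim; straight wall 51 mm in diameter to 68 mm height, rim 54 mm in diameter, 75 mm high, about 90 g. Starts standing near the middle of the balance's pan. Origin: centre of its underside; z up its axis.
- dish: round low covered specimen dish, clear plastic with dark specimens on a white paper disc in it: lid 60 mm in diameter over the upper 9 mm, base 58 mm in diameter, 15 mm high overall, about 40 g. Starts lying flat near the middle of the hotplate. Origin: centre of its underside; z up its axis.
- jar: squat amber glass jar with a black ribbed screw cap: body 64 mm in diameter from 3 to 36 mm height, cap 57 mm in diameter from 40 to 55 mm, 55 mm high overall, about 170 g. Starts standing near the middle of the light base's window. Origin: centre of its underside; z up its axis.
- balance: top-loading balance, white housing about 145 mm wide and 200 mm long, grey console with a display on its -x end, and a round steel pan 120 mm in diameter, flat, its top 60 mm above the bench. Fixed. Origin: on the bench, straight below the centre of the pan; z up.
- hotplate: hotplate stirrer, grey housing about 130 mm wide and 165 mm long with two knobs on its -x front, and a round flat grey metal plate 120 mm in diameter, its top 68 mm above the bench. Fixed. Origin: on the bench, straight below the centre of the plate; z up.
- light_base: transmitted-light base, black box about 145 mm wide and 185 mm long with a dimmer knob on its -x front; a round white window 94 mm in diameter in a flat steel ring 108 mm in diameter, its top 52 mm above the bench. Two small folded clips (4 mm high) lie 72 mm behind (+x of) the window's centre. Fixed. Origin: on the bench, straight below the centre of the window; z up.
- tile: white square ceramic tile, 130 by 130 mm, its top 9 mm above the bench, empty at the start: the free spot. Fixed. Origin: on the bench, below its centre; z up.
- reagent_bottle: white capped bottle, 56 mm in diameter, 120 mm high, standing loose behind the instruments at the left; leave it alone. Origin: centre of its underside.
- tool_beaker: clear glass beaker, 73 mm in diameter, 95 mm high, with pens and tools leaning out to 160 mm height, standing loose behind the instruments at the right; leave it alone. Origin: centre of its underside.
- vial: small glass vial with a white cap, 27 mm in diameter, 54 mm high, standing loose on the bench in front of the instruments; leave it alone. Origin: centre of its underside.
Things that resemble listed ones, but are neither listed nor needed, are in the scene too. What is shaped like the beaker but pink is not meant.

How it is judged:
By the outcome, as a careful person would: the job done as asked, in the order asked, and still so for the second after the job is handed in, with the robot touching nothing.
It also fails if it takes over 115 s, if anything falls off the work surface, if the arm or the gripper's body presses on something with over 40 N, if the wrist force passes 120 N, or if a joint passes its speed limit or range.

## Working session

There is one attempt and no reset: what is moved stays moved. The work goes in short steps, Python scripts to look and compute and a shell command to move; the robot and the scene stay as the last step left them, time stands still between calls to the robot, and variables do not carry over. Pictures are saved under pics/ and viewed, at most 14 in all, crops included, and the job is handed in when it is done.

```bash
ls; mkdir -p pics; python3 - <<'E'
from plant import *
import cv2,json
for n in("top","scene"):
    cv2.imwrite(f"pics/{n}0.png",camera(n)[:,:,::-1]); print(n,camera_model(n))
o=get_obs(); print(o)
E
```

```text
pics
top {'K': array([[489.8855737 ,   0.        , 275.0820739 ],
       [  0.        , 489.8855737 , 210.67801952],
       [  0.        ,   0.        ,   1.        ]]), 'position': array([ 0.41870845, -0.05995718,  1.30288573]), 'orientation': array([ 0.07967195, -0.0473293 , -1.53964546])}
scene {'K': array([[441.08963332,   0.        , 275.04685189],
       [  0.        , 441.08963332, 206.28439465],
       [  0.        ,   0.        ,   1.        ]]), 'position': array([1.06948105, 0.27947693, 0.90608424]), 'orientation': array([0.38102974, 0.69916248, 2.01571572])}
{'time_s': 0.1, 'q': array([-1.07250181,  0.50823926, -0.23751496,  1.50103453,  0.12569612,
        1.14888609, -0.15479045]), 'joint_vel': array([ 0.00047404, -0.00188202,  0.00131794, -0.00142259,  0.00211629,
       -0.00085157, -0.00110462]), 'joint_efforts': array([-3.87738590e-03, -6.21845269e+01, -2.19404183e+00, -2.50207078e+01,
        1.25382061e-02,  7.82794057e-03,  1.59921740e-05]), 'tcp_pos': array([0.23923526, 0.57721409, 0.40392424]), 'orientation': array([-6.12979008e-01, -3.08092875e+00,  2.44463396e-03]), 'force': array([ 0.31597972, -0.18072768, -0.26311192]), 'ft_torque': array([-0.04247398,  0.00078595, -0.05781862]), 'finger_force': 0.0, 'width': 0.08516714706363156}
```

View pics/top0.png

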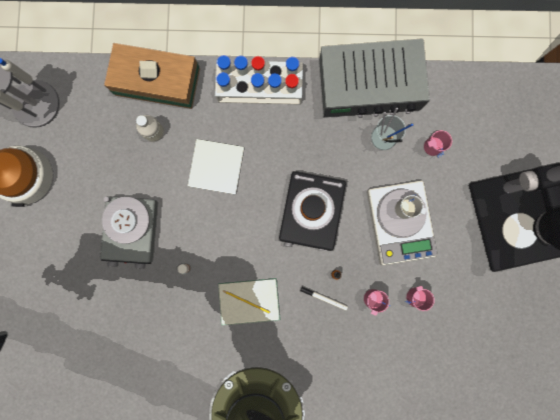

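View pics/scene0.png

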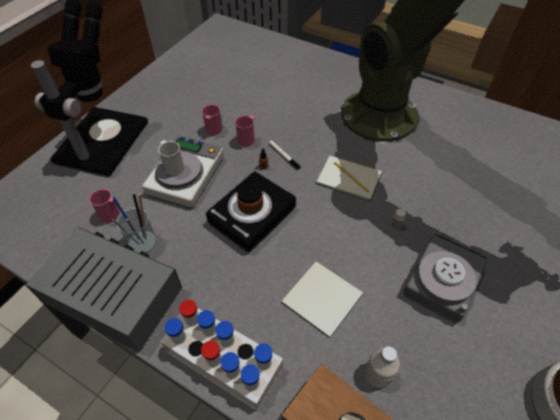

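The pictures show the hotplate with the dish at about (125,220) top, the tile (216,166), the light base with the jar (314,207), the balance with the beaker (402,213) and the vial (182,268). The arm is out of view. I'll zoom in next.

```bash
cat > h.py <<'E'
from plant import *
import numpy as np, cv2
from scipy.spatial.transform import Rotation as R
def ray(n,u,v):
    m=camera_model(n);K=m["K"]
    d=np.array([(u-K[0,2])/K[0,0],-(v-K[1,2])/K[1,1],-1.])
    return np.array(m["position"]),R.from_rotvec(m["orientation"]).apply(d)
def onz(n,u,v,z):
    p,d=ray(n,u,v); return p+d*(z-p[2])/d[2]
def proj(n,X):
    m=camera_model(n);K=m["K"]
    c=R.from_rotvec(m["orientation"]).inv().apply(np.atleast_2d(X)-m["position"])
    return np.c_[K[0,2]+K[0,0]*c[:,0]/-c[:,2],K[1,2]-K[1,1]*c[:,1]/-c[:,2]]
E
python3 - <<'E'
import cv2,numpy as np
t=cv2.imread("pics/top0.png");s=cv2.imread("pics/scene0.png")
def c(i,u,v,r=42,f=3): return cv2.resize(i[v-r:v+r,u-r:u+r],None,fx=f,fy=f,interpolation=cv2.INTER_CUBIC)
a=np.hstack([c(t,128,225),c(t,314,207),c(t,402,213)]);b=np.hstack([c(s,447,275),c(s,250,205),c(s,182,165)])
cv2.imwrite("pics/z.png",np.vstack([a,b]))
E
```

```text
(no output)
```

View pics/z.png

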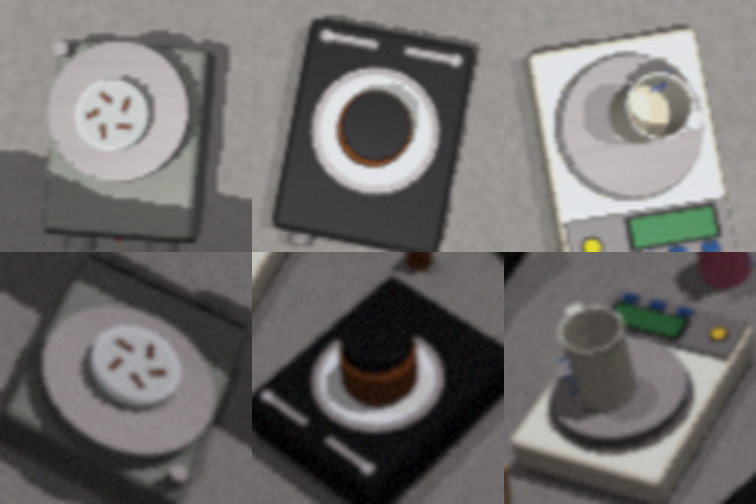

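The dish, jar and cap circles are clear. The beaker stands off-centre toward upper right in the top view. Next I'll measure with circle fits.

```bash
python3 - <<'E'
from h import *
t=cv2.imread("pics/top0.png")
# name,u,v,z,diam
L=[("plate",125.3,219.7,.068,.12),("dish",124,221.3,.083,.06),("window",313,208.3,.052,.094),("cap",313,207.3,.107,.057),("pan",402,212.7,.06,.12),("rim",411,206,.135,.054)]
H=1.303
for n,u,v,z,D in L:
    f=6;r=D/2*489.9/(H-z);W=int(r+8);x0,y0=int(u)-W,int(v)-W
    g=cv2.cvtColor(cv2.resize(t[y0:y0+2*W,x0:x0+2*W],None,fx=f,fy=f,interpolation=cv2.INTER_CUBIC),cv2.COLOR_BGR2GRAY)
    c=cv2.HoughCircles(cv2.GaussianBlur(g,(0,0),3),cv2.HOUGH_GRADIENT,1.5,10,param1=60,param2=15,minRadius=int(f*r*.93),maxRadius=int(f*r*1.07))
    h=[] if c is None else [(round(float(x0+(a+.5)/f-.5),1),round(float(y0+(b+.5)/f-.5),1),round(float(q/f/r),2)) for a,b,q in c[0][:3]]
    print(n,onz("top",u,v,z).round(4),h,[onz("top",a,b,z).round(4)[:2].tolist() for a,b,_ in h])
# tile, vial, bottles
for n,u,v,z in [("tile",216,166,.009),("vial",182.5,268.5,.054),("bottlecap",142,121,.12),("microclip",0,0,0)]:
    print(n,onz("top",u,v,z).round(4))
m=cv2.inRange(t,(195,195,195),(255,255,255))[135:200,180:250]
c=max(cv2.findContours(m,0,2)[0],key=cv2.contourArea);rc=cv2.minAreaRect(c);print(rc,onz("top",rc[0][0]+180,rc[0][1]+135,.009))
# scene check ray picks
for n,u,v,z in [("plate",405+(130)/3,233+(125)/3,.068),("dish",405+136/3,233+113/3,.083),("window",208+126/3,163+128/3,.052),("cap",208+127/3,163+92/3,.107),("pan",140+117/3,123+145/3,.06),("rim",140+87/3,123+76/3,.135)]:
    print("scene",n,onz("scene",u,v,z).round(4)[:2])
# instrument angles
for n,a,b in [("base left edge",(310,17),(275,225)),("bal left",(530,53),(570,250))]: pass
E
```

```text
plate [0.4846 0.3469 0.068 ] [(124.7, 219.2, 0.98), (124.7, 221.0, 1.03), (123.0, 220.0, 1.06)] [[0.4859, 0.3485], [0.4813, 0.3483], [0.4837, 0.3528]]
dish [0.4797 0.345  0.083 ] [(123.0, 220.5, 0.96), (125.7, 219.7, 0.99)] [[0.4816, 0.3477], [0.4839, 0.341]]
window [ 0.5291 -0.1293  0.052 ] [(314.2, 209.5, 1.05), (308.7, 209.7, 0.94), (313.7, 206.5, 1.05)] [[0.5261, -0.1325], [0.5251, -0.1184], [0.5337, -0.131]]
cap [ 0.5267 -0.1262  0.107 ] [(312.0, 208.2, 1.04), (312.5, 206.5, 1.04), (305.7, 202.2, 1.04)] [[0.5244, -0.1238], [0.5286, -0.125], [0.5387, -0.1081]]
pan [ 0.5238 -0.3542  0.06  ] [(401.2, 212.5, 1.06), (398.7, 212.0, 0.96), (402.7, 215.2, 0.94)] [[0.5242, -0.3521], [0.5253, -0.3458], [0.5175, -0.356]]
rim [ 0.5341 -0.3576  0.135 ] [(411.2, 205.2, 0.95), (410.7, 201.0, 0.95), (410.5, 207.0, 0.97)] [[0.536, -0.358], [0.546, -0.3568], [0.5316, -0.3564]]
tile [0.6389 0.1303 0.009 ]
vial [0.3655 0.1983 0.054 ]
bottlecap [0.7273 0.302  0.12  ]
microclip [1.0928 0.7564 0.    ]
((35.217430114746094, 31.124771118164062), (47.59001541137695, 47.8041877746582), 9.865806579589844) [0.63847421 0.132351   0.009     ]
scene plate [0.4864 0.351 ]
scene dish [0.4854 0.3504]
scene window [ 0.5338 -0.1243]
scene cap [ 0.5378 -0.1171]
scene pan [ 0.5371 -0.3414]
scene rim [ 0.536  -0.3563]
```

```bash
python3 - <<'E'
from h import *
im={k:cv2.imread(f"pics/{k}0.png") for k in("top","scene")}
def fit(n,nm,box,fn,z,show=[]):
    x0,y0,x1,y1=box;f=4
    c=cv2.resize(im[n][y0:y1,x0:x1],None,fx=f,fy=f,interpolation=cv2.INTER_CUBIC).astype(int)
    m=fn(c).astype(np.uint8)*255
    m=cv2.morphologyEx(m,cv2.MORPH_OPEN,np.ones((7,7)))
    k=max(cv2.findContours(m,0,1)[0],key=cv2.contourArea);k=cv2.convexHull(k)
    e=cv2.fitEllipse(k);u=x0+(e[0][0]+.5)/f-.5;v=y0+(e[0][1]+.5)/f-.5
    o=c.astype(np.uint8).copy();cv2.ellipse(o,e,(0,0,255),1);out.append(cv2.resize(o,(200,200)))
    print(n,nm,round(u,1),round(v,1),np.round(np.array(e[1])/f,1),onz(n,u,v,z).round(4)[:2])
out=[]
g=lambda c:c.mean(2)
rg=lambda c:c[...,2]-c[...,1]
fit("top","plate",(98,190,155,245),lambda c:(rg(c)>-1)&(g(c)>150),.068)
fit("top","dish",(108,206,140,236),lambda c:(g(c)>195),.083)
fit("top","ring",(287,180,342,236),lambda c:g(c)>110,.052)
fit("top","cap",(298,191,330,224),lambda c:g(c)<75,.107)
fit("top","pan",(375,188,430,240),lambda c:g(c)<205,.06)
fit("scene","plate",(415,246,482,308),lambda c:(rg(c)>3)&(g(c)>100),.068)
fit("scene","dish",(430,252,470,290),lambda c:(g(c)>140),.083)
fit("scene","ring",(225,180,275,228),lambda c:g(c)>90,.052)
fit("scene","pan",(150,145,207,197),lambda c:g(c)<155,.06)
out=out+[out[0]*0]
cv2.imwrite("pics/f.png",np.vstack([np.hstack(out[:4]),np.hstack(out[4:8])]));
E
```

```text
top plate 123.3 220.0 [46.2 49.9] [0.4838 0.352 ]
top dish 121.9 221.0 [23.4 24. ] [0.4804 0.3503]
top ring 312.6 208.2 [42.5 42.9] [ 0.5294 -0.1284]
top cap 312.6 207.2 [23.3 24.2] [ 0.527  -0.1252]
top pan 401.1 212.6 [50.7 51.1] [ 0.5239 -0.3518]
scene plate 447.4 275.2 [45.4 60.5] [0.4887 0.3496]
scene dish 450.3 269.2 [23.9 32.3] [0.4818 0.3493]
scene ring 249.4 205.2 [33.9 43.4] [ 0.5331 -0.1264]
scene pan 177.1 157.4 [60.6 66.8] [ 0.4999 -0.3774]
```

View pics/f.png

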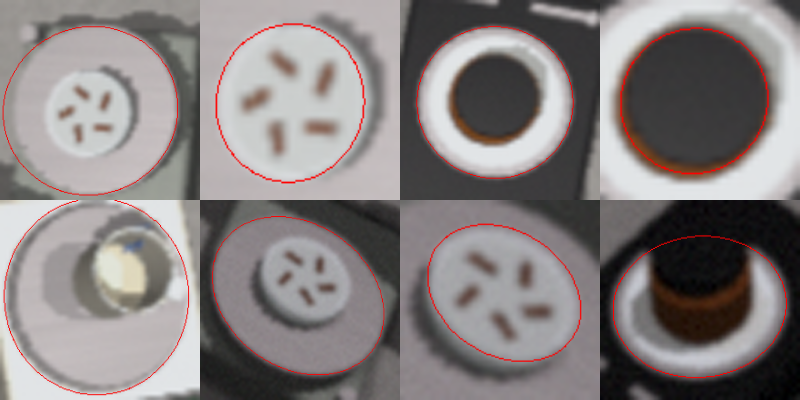

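Fits look right: plate about (0.485,0.350), dish (0.481,0.350), ring (0.531,-0.127), jar (0.528,-0.125), pan (0.525,-0.353), beaker (0.535,-0.357), tile (0.639,0.132). I'll park the beaker on the tile, so the dish and jar are each handled only once.

```bash
cat > to.py <<'E'
import sys,numpy as np
from plant import get_obs
from scipy.spatial.transform import Rotation as R
# usage: to.py x y zgrasp [yaw_deg of tool y]
x,y,z=map(float,sys.argv[1:4]);o=get_obs();r=R.from_rotvec(o["orientation"]);M=r.as_matrix()
yaw=np.degrees(np.arctan2(M[1,1],M[0,1]))
print("t",round(o["time_s"],2),"gp",(o["tcp_pos"]+.155*M[:,2]).round(4),"yaw",yaw.round(1),"tilt z",M[:,2].round(3),"w",round(o["width"],4),"ff",round(o["finger_force"],1),"F",o["force"].round(1))
print("shift mm",(r.inv().apply(np.array([x,y,z+.155])-o["tcp_pos"])*1000).round(1), "twist",round(-np.radians(float(sys.argv[4])-yaw),3) if len(sys.argv)>4 else "")
E
python3 to.py 0.42 0.25 0.25; python3 to.py 0.535 -0.357 0.25 -27; python3 -m jog '[[1,0,0,0,0]]'
```

```text
t 0.1 gp [0.2391 0.577  0.2489] yaw 67.5 tilt z [-0.001 -0.001 -1.   ] w 0.0852 ff 0.0 F [ 0.3 -0.2 -0.3]
shift mm [-292.2 -233.1   -0.7] twist 
t 0.1 gp [0.2391 0.577  0.2489] yaw 67.5 tilt z [-0.001 -0.001 -1.   ] w 0.0852 ff 0.0 F [ 0.3 -0.2 -0.3]
shift mm [-6.308e+02 -7.499e+02  1.000e-01] twist 1.649
time_s: 0.18
tcp_pos: [0.2392, 0.5773, 0.4041]
orientation: [-0.613, -3.081, 0.002]
force: [0.6, -0.5, -0.1]
width: 0.0854
finger_force: 0.0
```

```bash

python3 -m jog '[[1,-25,-20,0,0],[1,-55,-44,0,0],[1,-85,-68,0,0],[1,-115,-92,0,0],[1,-146,-116,0,0]]' | tail -0
python3 -m jog '[[1,-30,-24,0,0],[1,-60,-48,0,0],[1,-90,-72,0,0],[1,-118,-95,0,0],[1,-146,-117,0,0]]'| tail -0
python3 -m jog '[[1,-22,-33,0,0],[1,-44,-66,0,0],[1,-66,-99,0,0],[1,-88,-132,0,0],[1,-110,-165,0,0]]'| tail -0
python3 -m jog '[[1,-22,-33,0,0],[1,-44,-66,0,0],[1,-66,-99,0,0],[1,-88,-132,0,0],[1,-110,-165,0,0]]'| tail -0
python3 -m jog '[[1,-22,-33,0,0],[1,-44,-66,0,0],[1,-66,-99,0,0],[1,-88,-132,0,0],[1,-110,-165,0,0]]'| tail -0
python3 -m jog '[[1,0,0,0,0.12],[1,0,0,0,0.24],[1,0,0,0,0.36],[1,0,0,0,0.48],[1,0,0,0,0.6]]'| tail -0
python3 -m jog '[[1,0,0,0,0.12],[1,0,0,0,0.24],[1,0,0,0,0.36],[1,0,0,0,0.48],[1,0,0,0,0.6]]'| tail -0
python3 -m jog '[[1,0,0,0,0.12],[1,0,0,0,0.24],[1,0,0,0,0.36],[1,0,0,0,0.45],[1,0,0,0,0.45]]'
python3 to.py 0.535 -0.357 0.15 -27; python3 -c "
from plant import *;print(get_obs()['q'].round(2))"
```

```text
time_s: 3.52
tcp_pos: [0.5354, -0.333, 0.4043]
orientation: [-2.682, -1.635, 0.001]
force: [0.3, -0.1, -0.4]
width: 0.0855
finger_force: 0.0
t 3.52 gp [ 0.5353 -0.3329  0.2493] yaw -27.3 tilt z [-0.001  0.    -1.   ] w 0.0855 ff 0.0 F [ 0.3 -0.1 -0.4]
shift mm [-21.5  10.8  99.3] twist -0.004
[ 0.23  0.55  0.48  1.49 -0.27  1.17  0.29]Exception ignored on flushing sys.stdout:
BrokenPipeError: [Errno 32] Broken pipe
Exception ignored on flushing sys.stdout:
BrokenPipeError: [Errno 32] Broken pipe
Exception ignored on flushing sys.stdout:
BrokenPipeError: [Errno 32] Broken pipe
Exception ignored on flushing sys.stdout:
BrokenPipeError: [Errno 32] Broken pipe
Exception ignored on flushing sys.stdout:
BrokenPipeError: [Errno 32] Broken pipe
Exception ignored on flushing sys.stdout:
BrokenPipeError: [Errno 32] Broken pipe
Exception ignored on flushing sys.stdout:
BrokenPipeError: [Errno 32] Broken pipe
```

```bash

python3 -m jog '[[1,-11,5,20,0],[1,-21,11,45,0],[1,-21,11,70,0],[1,-21,11,85,0],[1,-21,11,90,0]]' >/dev/null
python3 -m jog '[[1,0,0,15,0],[1,0,0,30,0],[1,0,0,45,0],[1,0,0,57,0],[1,0,0,57,0]]'
python3 to.py 0.535 -0.357 0.102 -27; python3 - <<'E'
from h import *
a=[cv2.resize(camera(n)[y:y+140,x:x+180,::-1],None,fx=2.2,fy=2.2) for n,x,y in(("top",320,140),("scene",95,85))]
cv2.imwrite("pics/g1.png",np.hstack(a))
E
```

```text
time_s: 4.35
tcp_pos: [0.5352, -0.3563, 0.2557]
orientation: [-2.675, -1.641, 0.002]
force: [-0.3, 1.2, 1.0]
width: 0.0852
finger_force: 0.0
t 4.35 gp [ 0.5348 -0.356   0.1007] yaw -26.9 tilt z [-0.003  0.002 -1.   ] w 0.0852 ff 0.0 F [-0.3  1.2  1. ]
shift mm [-0.7  0.1 -1.3] twist 0.001
```

View pics/g1.png

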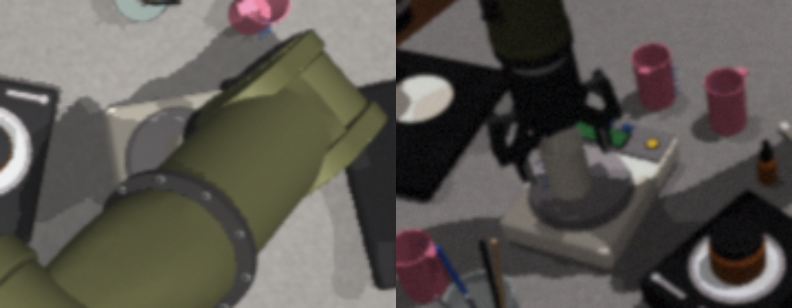

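The scene view shows the beaker centred between the open fingers, at about (565,150) in the crop. Closing.

```bash

for i in 1 2; do python3 -m jog '[[-1,0,0,0,0],[-1,0,0,0,0],[-1,0,0,0,0],[-1,0,0,0,0],[-1,0,0,0,0]]' 25; done
python3 -m jog '[[-1,0,0,-5,0],[-1,0,0,-12,0],[-1,0,0,-25,0],[-1,0,0,-40,0],[-1,0,0,-60,0]]'
python3 -m jog '[[-1,0,0,-20,0],[-1,0,0,-40,0],[-1,0,0,-60,0],[-1,0,0,-70,0],[-1,0,0,-75,0]]' 
python3 to.py 0.639 0.132 0.236 0
```

```text
time_s: 4.87
tcp_pos: [0.5357, -0.3572, 0.2588]
orientation: [2.678, 1.64, 0.001]
force: [-0.8, 0.5, 5.5]
width: 0.0509
finger_force: 25.4
time_s: 5.28
tcp_pos: [0.5356, -0.3572, 0.2588]
orientation: [2.678, 1.64, 0.001]
force: [-0.7, 1.0, 6.3]
width: 0.0508
finger_force: 25.4
time_s: 5.7
tcp_pos: [0.5352, -0.3566, 0.3176]
orientation: [-2.678, -1.639, 0.002]
force: [0.2, -0.1, 0.0]
width: 0.0507
finger_force: 26.1
time_s: 6.12
tcp_pos: [0.5355, -0.3572, 0.3947]
orientation: [2.677, 1.639, 0.002]
force: [-0.3, 0.4, -0.2]
width: 0.051
finger_force: 26.1
t 6.12 gp [ 0.5358 -0.3574  0.2397] yaw -27.0 tilt z [ 0.002 -0.001 -1.   ] w 0.051 ff 26.1 F [-0.3  0.4 -0.2]
shift mm [ 482.8 -130.3    3.2] twist -0.472
```

```bash

python3 -m jog '[[-1,10,-3,0,0],[-1,30,-8,0,0],[-1,55,-15,0,0],[-1,82,-22,0,0],[-1,110,-30,0,0]]' >/dev/null
python3 -m jog '[[-1,28,-8,0,0],[-1,56,-15,0,0],[-1,84,-23,0,0],[-1,112,-30,0,0],[-1,140,-38,0,0]]' >/dev/null
python3 -m jog '[[-1,28,-8,0,0],[-1,56,-15,0,0],[-1,84,-23,0,0],[-1,112,-30,0,0],[-1,140,-38,0,0]]' >/dev/null
python3 -m jog '[[-1,25,-7,0,0],[-1,50,-13,0,0],[-1,72,-19,0,0],[-1,85,-23,0,0],[-1,93,-24,0,0]]' >/dev/null
python3 -m jog '[[-1,0,0,15,0],[-1,0,0,40,0],[-1,0,0,70,0],[-1,0,0,95,0],[-1,0,0,120,0]]' 
python3 to.py 0.639 0.132 0.054 -27; python3 -c "
from plant import *;print(get_obs()['q'].round(2))"
```

```text
time_s: 8.2
tcp_pos: [0.6388, 0.1311, 0.271]
orientation: [2.68, 1.638, -0.002]
force: [0.7, 0.4, -0.4]
width: 0.0508
finger_force: 26.1
t 8.2 gp [0.6386 0.1309 0.116 ] yaw -27.1 tilt z [-0.001 -0.001 -1.   ] w 0.0508 ff 26.1 F [ 0.7  0.4 -0.4]
shift mm [ 1.  -0.2 62. ] twist -0.002
[-0.48  0.7   0.42  1.6  -0.34  0.92 -0.41]
```

```bash

python3 -m jog '[[-1,0,0,18,0],[-1,0,0,36,0],[-1,0,0,48,0],[-1,0,0,54,0],[-1,0,0,55,0]]' 
python3 -m jog '[[-1,0,0,2,0],[-1,0,0,3,0],[-1,0,0,4,0],[-1,0,0,5,0],[-1,0,0,5,0]]'
```

```text
time_s: 8.62
tcp_pos: [0.6389, 0.1317, 0.2165]
orientation: [-2.68, -1.639, 0.003]
force: [-0.7, 0.2, -0.8]
width: 0.051
finger_force: 26.1
time_s: 9.03
tcp_pos: [0.6393, 0.1324, 0.2131]
orientation: [2.679, 1.64, 0.001]
force: [0.3, 0.3, -0.1]
width: 0.0509
finger_force: 26.1
```

```bash

python3 -m jog '[[-1,0,0,0.7,0],[-1,0,0,1.4,0],[-1,0,0,2,0],[-1,0,0,2,0],[-1,0,0,2,0]]'
```

```text
time_s: 9.45
tcp_pos: [0.6393, 0.1323, 0.2106]
orientation: [-2.679, -1.64, 0.0]
force: [0.5, 0.2, -0.9]
width: 0.0509
finger_force: 26.1
```

```bash

python3 -m jog '[[-1,0,0,0.6,0],[-1,0,0,1.2,0],[-1,0,0,1.8,0],[-1,0,0,1.8,0],[-1,0,0,1.8,0]]'
```

```text
time_s: 9.87
tcp_pos: [0.6393, 0.1323, 0.2088]
orientation: [-2.679, -1.64, 0.0]
force: [0.4, 0.3, -1.2]
width: 0.0509
finger_force: 26.1
```

```bash

python3 -m jog '[[-1,0,0,0.5,0],[-1,0,0,1,0],[-1,0,0,1,0],[-1,0,0,1,0]]'; python3 -m jog '[[-1,0,0,0.5,0],[-1,0,0,1,0],[-1,0,0,1,0],[-1,0,0,1,0]]'
```

```text
time_s: 10.2
tcp_pos: [0.6393, 0.1323, 0.2079]
orientation: [-2.679, -1.64, 0.0]
force: [-0.1, -0.4, -1.0]
width: 0.0507
finger_force: 26.1
time_s: 10.53
tcp_pos: [0.6393, 0.1322, 0.2077]
orientation: [-2.679, -1.64, -0.001]
force: [-1.2, -1.0, 5.7]
width: 0.051
finger_force: 26.3
```

```bash

python3 -m jog '[[0.4,0,0,0,0],[0.6,0,0,0,0],[1,0,0,0,0],[1,0,0,0,0],[1,0,0,0,0]]' 
python3 -m jog '[[1,0,0,-20,0],[1,0,0,-50,0],[1,0,0,-85,0],[1,0,0,-120,0],[1,0,0,-150,0]]' >/dev/null
python3 to.py 0.5285 -0.1255 0.17 -27
```

```text
time_s: 10.95
tcp_pos: [0.6393, 0.1323, 0.2067]
orientation: [2.679, 1.64, -0.0]
force: [-0.2, 0.7, -0.6]
width: 0.0855
finger_force: 0.0
t 11.37 gp [0.6395 0.1321 0.2042] yaw -27.1 tilt z [ 0.001 -0.    -1.   ] w 0.0855 ff 0.0 F [ 0.8  0.7 -0.2]
shift mm [-279.9   18.5   34.1] twist -0.001
```

```bash

python3 -m jog '[[1,-25,2,0,0],[1,-60,4,0,0],[1,-95,6,0,0],[1,-130,8,0,0],[1,-165,11,0,0]]' >/dev/null
python3 -m jog '[[1,-35,2,10,0],[1,-65,4,20,0],[1,-95,6,30,0],[1,-115,8,34,0],[1,-115,8,34,0]]' >/dev/null
python3 to.py 0.5285 -0.1255 0.078 -27
python3 - <<'E'
from h import *
a=[cv2.resize(camera(n)[y:y+140,x:x+180,::-1],None,fx=2.2,fy=2.2) for n,x,y in(("top",150,100),("scene",200,145))]
cv2.imwrite("pics/g2.png",np.hstack(a))
E
```

```text
t 12.2 gp [ 0.5261 -0.131   0.1674] yaw -27.5 tilt z [-0.002 -0.002 -1.   ] w 0.0857 ff 0.0 F [-0.2 -0.9  1.2]
shift mm [ 5.8 -0.4 89.4] twist -0.008
```

View pics/g2.png

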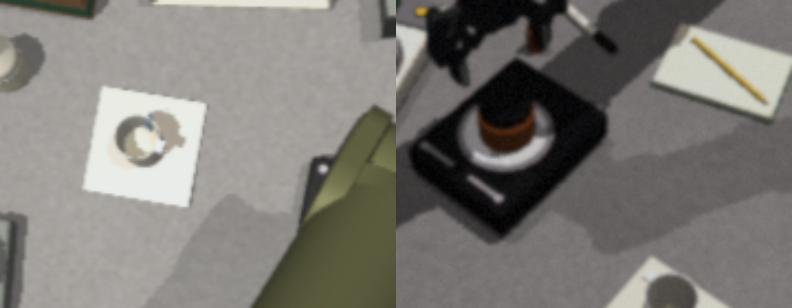

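The beaker stands upright on the middle of the tile (left crop, 140,140). The jar is at (505,125) in the right crop, with the gripper above it.

```bash

python3 -m jog '[[1,0,0,0,0],[1,0,0,0,0],[1,0,0,15,0],[1,0,0,30,0],[1,0,0,30,0]]' >/dev/null
python3 to.py 0.5285 -0.1255 0.078 -27
```

```text
t 12.72 gp [ 0.5282 -0.1238  0.1358] yaw -26.9 tilt z [-0.003  0.001 -1.   ] w 0.0855 ff 0.0 F [-0.1  0.6 -0.4]
shift mm [-1.5  0.7 57.8] twist 0.002
```

```bash

python3 -m jog '[[1,-1,0,18,0],[1,-1,0,36,0],[1,-1,0,50,0],[1,-1,0,58,0],[1,-1,0,58,0]]'
python3 -m jog '[[-1,0,0,0,0],[-1,0,0,0,0],[-1,0,0,0,0],[-1,0,0,0,0],[-1,0,0,0,0]]' 35
python3 -m jog '[[-1,0,0,0,0],[-1,0,0,0,0]]'
python3 -m jog '[[-1,0,0,-4,0],[-1,0,0,-10,0],[-1,0,0,-25,0],[-1,0,0,-45,0],[-1,0,0,-70,0]]'
python3 -m jog '[[-1,0,0,-25,0],[-1,0,0,-40,0],[-1,0,0,-48,0],[-1,0,0,-50,0],[-1,0,0,-50,0]]'
python3 to.py 0.5255 -0.353 0.19 -27
```

```text
time_s: 13.13
tcp_pos: [0.5284, -0.1258, 0.2339]
orientation: [-2.677, -1.641, 0.002]
force: [1.2, 1.2, -0.3]
width: 0.0858
finger_force: 0.0
time_s: 13.55
tcp_pos: [0.5289, -0.1267, 0.2361]
orientation: [2.678, 1.64, 0.003]
force: [-0.6, 1.5, 7.1]
width: 0.0622
finger_force: 39.3
time_s: 13.72
tcp_pos: [0.5289, -0.1267, 0.2361]
orientation: [2.678, 1.64, 0.003]
force: [-0.4, 0.7, 6.4]
width: 0.0622
finger_force: 39.2
time_s: 14.13
tcp_pos: [0.5278, -0.1264, 0.305]
orientation: [-2.678, -1.639, 0.004]
force: [1.2, 0.0, -2.5]
width: 0.0621
finger_force: 39.0
time_s: 14.55
tcp_pos: [0.5283, -0.1265, 0.355]
orientation: [-2.679, -1.641, -0.0]
force: [0.1, -0.4, -1.7]
width: 0.0622
finger_force: 39.1
t 14.55 gp [ 0.5283 -0.1264  0.2   ] yaw -27.0 tilt z [ 0.  0. -1.] w 0.0622 ff 39.1 F [ 0.1 -0.4 -1.7]
shift mm [-203.   100.5    9.9] twist -0.001
```

```bash

python3 -m jog '[[-1,-10,5,0,0],[-1,-30,15,0,0],[-1,-55,27,0,0],[-1,-82,41,0,0],[-1,-110,54,0,0]]' >/dev/null
python3 -m jog '[[-1,-28,14,0,0],[-1,-54,27,0,0],[-1,-76,38,0,0],[-1,-90,45,0,0],[-1,-93,46,0,0]]' >/dev/null
python3 -m jog '[[-1,0,0,10,0],[-1,0,0,30,0],[-1,0,0,55,0],[-1,0,0,80,0],[-1,0,0,95,0]]' >/dev/null
python3 -m jog '[[-1,0,0,5,0],[-1,0,0,8,0],[-1,0,0,10,0],[-1,0,0,10,0],[-1,0,0,10,0]]'
python3 to.py 0.525 -0.353 0.0891 -27
```

```text
time_s: 16.22
tcp_pos: [0.5255, -0.3529, 0.2508]
orientation: [2.678, 1.64, 0.001]
force: [0.3, 0.0, -2.1]
width: 0.0624
finger_force: 39.0
t 16.22 gp [ 0.5257 -0.3531  0.0958] yaw -27.0 tilt z [ 0.001 -0.001 -1.   ] w 0.0624 ff 39.0 F [ 0.3  0.  -2.1]
shift mm [-0.3 -0.4  6.7] twist -0.001
```

```bash

python3 -m jog '[[-1,0,0,1.5,0],[-1,0,0,3,0],[-1,0,0,4.5,0],[-1,0,0,5.5,0],[-1,0,0,5.5,0]]'
python3 -m jog '[[-1,0,0,0.5,0],[-1,0,0,1,0],[-1,0,0,1,0],[-1,0,0,1,0]]'
```

```text
time_s: 16.63
tcp_pos: [0.5252, -0.3529, 0.2443]
orientation: [-2.679, -1.64, 0.0]
force: [0.2, -0.4, -2.6]
width: 0.0623
finger_force: 39.0
time_s: 16.97
tcp_pos: [0.5251, -0.3529, 0.2442]
orientation: [2.679, 1.64, 0.001]
force: [-1.8, 1.7, 5.6]
width: 0.0619
finger_force: 39.8
```

```bash

python3 -m jog '[[-1,0,0,0.3,0],[-1,0,0,0.7,0],[-1,0,0,0.7,0],[-1,0,0,0.7,0]]'
```

```text
time_s: 17.3
tcp_pos: [0.5251, -0.3529, 0.2442]
orientation: [2.679, 1.64, 0.001]
force: [-3.4, 3.7, 10.8]
width: 0.0626
finger_force: 40.4
```

```bash

python3 -m jog '[[0.6,0,0,-0.7,0],[0.7,0,0,-0.7,0],[1,0,0,-0.7,0],[1,0,0,-0.7,0],[1,0,0,-0.7,0]]' 
python3 -m jog '[[1,0,0,-20,0],[1,0,0,-50,0],[1,0,0,-80,0],[1,0,0,-110,0],[1,0,0,-110,0]]' >/dev/null
python3 to.py 0.482 0.350 0.17 -27; python3 to.py 0.482 0.350 0.17 40
```

```text
time_s: 17.72
tcp_pos: [0.5252, -0.3529, 0.2432]
orientation: [-2.679, -1.64, 0.0]
force: [-0.6, 0.3, -0.8]
width: 0.0855
finger_force: 0.0
t 18.13 gp [ 0.527  -0.3552  0.2046] yaw -27.1 tilt z [ 0.008 -0.006 -1.   ] w 0.0854 ff 0.0 F [ 0.3 -1.   0.3]
shift mm [ 607.3 -359.9   30.3] twist -0.001
t 18.13 gp [ 0.527  -0.3552  0.2046] yaw -27.1 tilt z [ 0.008 -0.006 -1.   ] w 0.0854 ff 0.0 F [ 0.3 -1.   0.3]
shift mm [ 607.3 -359.9   30.3] twist -1.171
```

```bash

python3 -m jog '[[1,20,-12,0,0],[1,50,-30,0,0],[1,80,-47,0,0],[1,110,-65,0,0],[1,140,-82,0,0]]' >/dev/null
python3 -m jog '[[1,30,-18,0,0],[1,60,-35,0,0],[1,90,-53,0,0],[1,120,-71,0,0],[1,150,-88,0,0]]' >/dev/null
python3 -m jog '[[1,30,-18,0,0],[1,60,-35,0,0],[1,90,-53,0,0],[1,120,-71,0,0],[1,150,-88,0,0]]' >/dev/null
python3 -m jog '[[1,30,-18,0,0],[1,60,-35,0,0],[1,90,-53,0,0],[1,120,-71,0,0],[1,150,-88,0,0]]' >/dev/null
python3 -m jog '[[1,10,-6,0,0],[1,17,-11,10,0],[1,17,-11,30,0],[1,17,-11,40,0],[1,17,-11,40,0]]' >/dev/null
python3 -m jog '[[1,0,0,0,0],[1,0,0,0,0],[1,0,0,0,0]]' >/dev/null
python3 to.py 0.482 0.350 0.1 -27
python3 - <<'E'
from h import *
a=[cv2.resize(camera(n)[y:y+140,x:x+180,::-1],None,fx=2.2,fy=2.2) for n,x,y in(("top",320,140),("scene",365,200),("scene",95,85))]
cv2.imwrite("pics/g3.png",np.vstack([np.hstack(a[:2]),np.hstack([a[2],a[2]*0])])[:600])
E
```

```text
t 20.47 gp [0.484  0.3496 0.1593] yaw -27.1 tilt z [ 0.001  0.001 -1.   ] w 0.0853 ff 0.0 F [-0.  -0.1 -0.5]
shift mm [-0.4 -1.9 59.3] twist -0.002
```

View pics/g3.png

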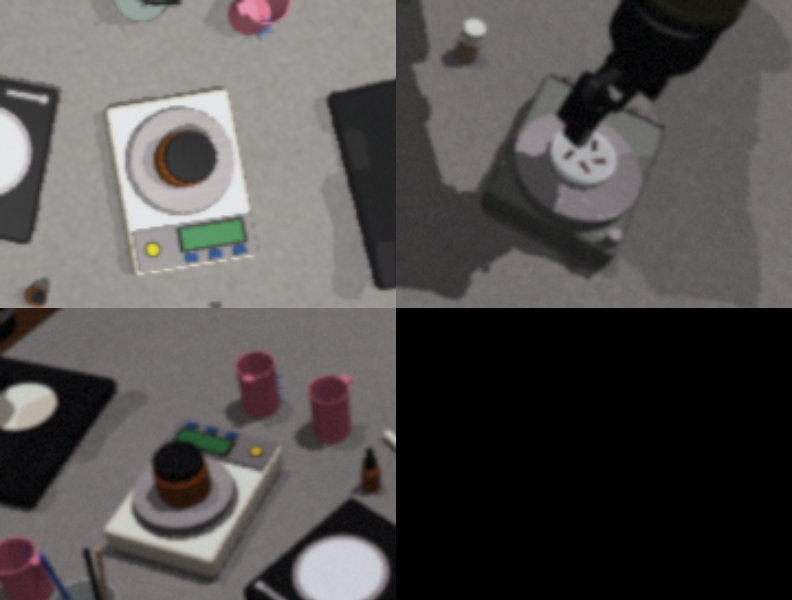

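The jar stands upright on the pan, concentric with it. The dish lies under the fingers. Next I'll lower with a part-closed gripper and feel for the plate.

```bash

python3 -m jog '[[0.65,0,-1.5,15,0],[0.65,0,-1.5,35,0],[0.65,0,-1.5,52,0],[0.65,0,-1.5,62,0],[0.65,0,-1.5,62,0]]' 25
python3 -m jog '[[0.65,0,0,1,0],[0.65,0,0,2,0],[0.65,0,0,3,0],[0.65,0,0,3,0]]'
python3 to.py 0.482 0.350 0.089 -27
python3 - <<'E'
from h import *
cv2.imwrite("pics/g4.png",cv2.resize(camera("scene")[220:320,390:520,::-1],None,fx=5,fy=5,interpolation=cv2.INTER_CUBIC))
E
```

```text
time_s: 21.03
tcp_pos: [0.4813, 0.3505, 0.2496]
orientation: [2.679, 1.64, -0.005]
force: [-0.0, 0.6, 0.0]
width: 0.0706
finger_force: 0.0
time_s: 21.37
tcp_pos: [0.4821, 0.3509, 0.2491]
orientation: [-2.679, -1.64, -0.002]
force: [0.0, -0.6, 0.8]
width: 0.0707
finger_force: 0.0
t 21.37 gp [0.4823 0.351  0.0941] yaw -27.0 tilt z [ 0.001  0.001 -1.   ] w 0.0707 ff 0.0 F [ 0.  -0.6  0.8]
shift mm [-0.8  0.3  5.1] twist -0.001
```

View pics/g4.png

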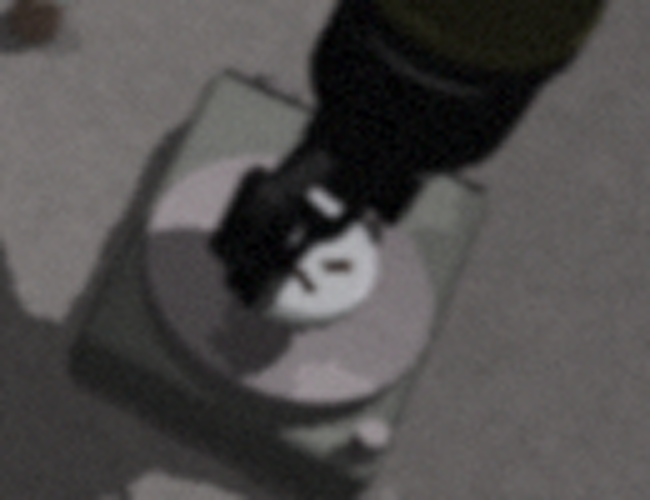

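The near finger is in front of the dish (240,260), its tip seemingly still just above the plate. Probing down further.

```bash

python3 -m jog '[[0.65,0,0,1,0],[0.65,0,0,2,0],[0.65,0,0,3,0],[0.65,0,0,3,0]]'
python3 -m jog '[[0.65,0,0,1,0],[0.65,0,0,2,0],[0.65,0,0,2,0]]'
```

```text
time_s: 21.75
tcp_pos: [0.4818, 0.3508, 0.2452]
orientation: [2.679, 1.64, -0.0]
force: [-0.7, 0.8, 0.4]
width: 0.0704
finger_force: 0.0
time_s: 22.0
tcp_pos: [0.4818, 0.3507, 0.2431]
orientation: [2.679, 1.64, -0.001]
force: [0.6, -0.3, -0.3]
width: 0.0703
finger_force: 0.0
```

```bash

python3 -m jog '[[0.65,0,0,1,0],[0.65,0,0,2,0],[0.65,0,0,2,0]]'
```

```text
time_s: 22.25
tcp_pos: [0.4818, 0.3507, 0.2411]
orientation: [2.679, 1.64, -0.001]
force: [0.1, 0.5, -0.8]
width: 0.0703
finger_force: 0.0
```

```bash

python3 -m jog '[[0.65,0,0,1,0],[0.65,0,0,2,0],[-1,0,0,2,0],[-1,0,0,2,0],[-1,0,0,2,0]]' 25
python3 -m jog '[[-1,0,0,0,0],[-1,0,0,0,0],[-1,0,0,0,0],[-1,0,0,0,0]]'
python3 to.py 0.482 0.350 0.089 -27
```

```text
time_s: 22.67
tcp_pos: [0.4819, 0.3507, 0.2395]
orientation: [-2.679, -1.64, 0.0]
force: [-0.4, 0.5, 2.1]
width: 0.0587
finger_force: 26.9
time_s: 23.0
tcp_pos: [0.4819, 0.3507, 0.2395]
orientation: [-2.679, -1.64, 0.0]
force: [-0.9, -1.2, 3.6]
width: 0.0591
finger_force: 27.0
t 23.0 gp [0.4819 0.3507 0.0845] yaw -27.0 tilt z [-0.  0. -1.] w 0.0591 ff 27.0 F [-0.9 -1.2  3.6]
shift mm [-0.6  0.4 -4.5] twist -0.001
```

```bash

python3 -m jog '[[-1,0,0,-3,0],[-1,0,0,-10,0],[-1,0,0,-25,0],[-1,0,0,-45,0],[-1,0,0,-70,0]]'
python3 -m jog '[[-1,0,0,-20,0],[-1,0,0,-35,0],[-1,0,0,-50,0],[-1,0,0,-50,0],[-1,0,0,-50,0]]'
python3 to.py 0.5305 -0.1275 0.15 -27
python3 - <<'E'
from h import *
cv2.imwrite("pics/g5.png",cv2.resize(camera("scene")[190:320,390:560,::-1],None,fx=4,fy=4,interpolation=cv2.INTER_CUBIC))
E
```

```text
time_s: 23.42
tcp_pos: [0.4815, 0.3506, 0.3093]
orientation: [2.679, 1.64, -0.004]
force: [0.4, 1.1, -0.8]
width: 0.0583
finger_force: 27.0
time_s: 23.83
tcp_pos: [0.482, 0.3508, 0.3601]
orientation: [-2.679, -1.64, -0.003]
force: [-0.8, -0.4, -0.3]
width: 0.0587
finger_force: 27.0
t 23.83 gp [0.4822 0.351  0.2051] yaw -27.0 tilt z [ 0.001  0.001 -1.   ] w 0.0587 ff 27.0 F [-0.8 -0.4 -0.3]
shift mm [-404.   260.6   54.6] twist -0.001
```

View pics/g5.png

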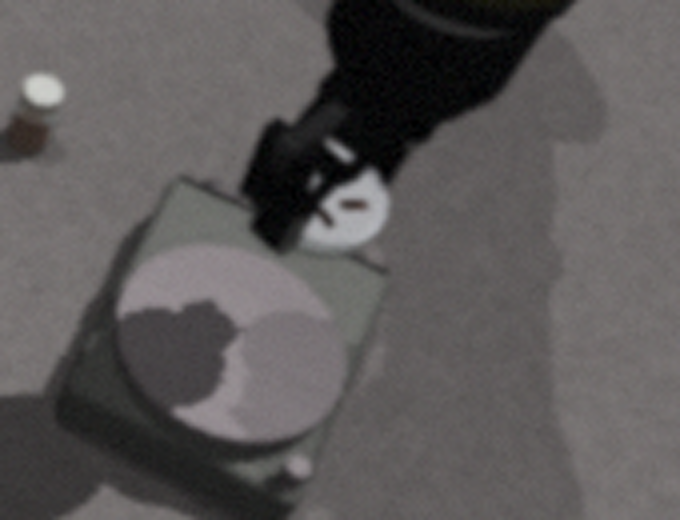

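The dish is held level in the fingers at (345,210). The empty window is now unobstructed, so I'll refit its centre, then carry the dish over.

```bash
python3 - <<'E'
from h import *
for n,(x0,y0,x1,y1),th in(("top",(280,175,348,240),110),("scene",(222,177,278,232),90)):
    c=cv2.resize(camera(n)[y0:y1,x0:x1],None,fx=4,fy=4,interpolation=cv2.INTER_CUBIC)
    m=(c.mean(2)>th).astype(np.uint8)*255
    k=cv2.findContours(cv2.morphologyEx(m,cv2.MORPH_OPEN,np.ones((7,7))),0,1)[0]
    for q in k:
        if cv2.contourArea(q)>8000:
            e=cv2.fitEllipse(cv2.convexHull(q));print(n,np.array(e[1])/4,onz(n,x0+(e[0][0]+.5)/4-.5,y0+(e[0][1]+.5)/4-.5,.052)[:2].round(4))
E
python3 -m jog '[[-1,-8,5,0,0],[-1,-22,14,0,0],[-1,-42,27,0,0],[-1,-64,41,0,0],[-1,-87,56,0,0]]' >/dev/null
python3 -m jog '[[-1,-24,16,0,0],[-1,-48,31,0,0],[-1,-72,47,0,0],[-1,-96,62,0,0],[-1,-120,77,0,0]]' >/dev/null
python3 -m jog '[[-1,-24,16,0,0],[-1,-48,31,0,0],[-1,-72,47,0,0],[-1,-96,62,0,0],[-1,-120,77,0,0]]' >/dev/null
python3 -m jog '[[-1,-24,16,0,0],[-1,-45,30,0,0],[-1,-62,41,0,0],[-1,-73,48,0,0],[-1,-77,50,0,0]]' >/dev/null
python3 -m jog '[[-1,0,0,10,0],[-1,0,0,35,0],[-1,0,0,65,0],[-1,0,0,95,0],[-1,0,0,115,0]]' >/dev/null
python3 -m jog '[[-1,0,0,5,0],[-1,0,0,10,0],[-1,0,0,14,0],[-1,0,0,14,0],[-1,0,0,14,0]]'
python3 to.py 0.5305 -0.1275 0.0685 -27
```

```text
top [42.54509735 42.97535706] [ 0.5293 -0.1284]
scene [34.2565155  43.53697968] [ 0.5328 -0.1266]
time_s: 26.48
tcp_pos: [0.53, -0.1273, 0.2313]
orientation: [2.678, 1.64, 0.002]
force: [-0.0, 0.8, 0.5]
width: 0.0588
finger_force: 27.2
t 26.48 gp [ 0.5303 -0.1273  0.0763] yaw -27.0 tilt z [ 0.001 -0.    -1.   ] w 0.0588 ff 27.2 F [-0.   0.8  0.5]
shift mm [-0.   0.5  7.8] twist -0.001
```

```bash

python3 -m jog '[[-1,0,0,2,0],[-1,0,0,4,0],[-1,0,0,5.5,0],[-1,0,0,6.5,0],[-1,0,0,6.5,0]]'
python3 -m jog '[[-1,0,0,0.5,0],[-1,0,0,1,0],[-1,0,0,1,0],[-1,0,0,1,0]]'
```

```text
time_s: 26.9
tcp_pos: [0.5297, -0.1272, 0.2238]
orientation: [-2.679, -1.64, 0.0]
force: [0.3, 0.1, -0.6]
width: 0.0589
finger_force: 27.2
time_s: 27.23
tcp_pos: [0.5298, -0.1273, 0.2235]
orientation: [2.679, 1.64, 0.001]
force: [-1.9, 0.0, 5.7]
width: 0.0588
finger_force: 27.6
```

```bash

python3 -m jog '[[-1,0,0,0.5,0],[-1,0,0,1,0],[-1,0,0,1,0],[-1,0,0,1,0]]'
```

```text
time_s: 27.57
tcp_pos: [0.5296, -0.1274, 0.2234]
orientation: [2.679, 1.64, 0.002]
force: [-4.1, 2.1, 16.3]
width: 0.0588
finger_force: 28.4
```

Contact felt. I'll back off the last press, release, and go back to the beaker on the tile.

```bash

python3 -m jog '[[-1,0,0,-1,0],[0.6,0,0,-1,0],[1,0,0,-1,0],[1,0,0,-1,0],[1,0,0,-1,0]]' 
python3 -m jog '[[1,0,0,-15,0],[1,0,0,-45,0],[1,0,0,-80,0],[1,0,0,-115,0],[1,0,0,-130,0]]' >/dev/null
python3 -m jog '[[1,0,0,0,0],[1,0,0,0,0],[1,0,0,0,0]]' >/dev/null
python3 to.py 0.639 0.132 0.2 -27
```

```text
time_s: 27.98
tcp_pos: [0.5298, -0.1272, 0.2227]
orientation: [-2.679, -1.64, 0.001]
force: [0.1, -0.7, 0.4]
width: 0.0851
finger_force: 0.0
t 28.65 gp [ 0.5292 -0.1268  0.1969] yaw -27.0 tilt z [-0.001  0.001 -1.   ] w 0.085 ff 0.0 F [ 0.5  1.1 -0.7]
shift mm [280.4 -20.1  -3.1] twist -0.0
```

```bash

python3 -m jog '[[1,20,-2,0,0],[1,55,-4,0,0],[1,90,-6,0,0],[1,125,-9,0,0],[1,160,-12,0,0]]' >/dev/null
python3 -m jog '[[1,35,-2,0,0],[1,70,-4,0,0],[1,100,-6,0,0],[1,120,-8,0,0],[1,120,-8,0,0]]' >/dev/null
python3 -m jog '[[1,0,0,0,0],[1,0,0,0,0],[1,0,0,0,0]]' >/dev/null
python3 to.py 0.6393 0.1323 0.053 -27
python3 - <<'E'
from h import *
a=[cv2.resize(camera(n)[y:y+140,x:x+180,::-1],None,fx=2.2,fy=2.2) for n,x,y in(("top",240,140),("scene",180,145),)]
cv2.imwrite("pics/g6.png",np.hstack(a))
E
```

```text
t 29.73 gp [0.6388 0.1293 0.1972] yaw -27.2 tilt z [-0.001 -0.001 -1.   ] w 0.0853 ff 0.0 F [ 0.5 -0.1  0.8]
shift mm [  2.9  -0.9 144.2] twist -0.003
```

View pics/g6.png

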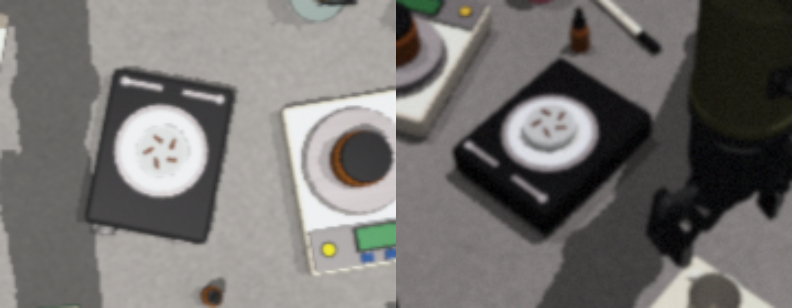

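The dish sits centred on the window (left crop, 160,150). Next I'll grasp the beaker and take it to the hotplate.

```bash

python3 -m jog '[[1,2,-1,25,0],[1,2,-1,60,0],[1,2,-1,95,0],[1,2,-1,125,0],[1,2,-1,143,0]]' >/dev/null
python3 -m jog '[[1,0,0,0,0],[1,0,0,0,0],[-1,0,0,0,0],[-1,0,0,0,0],[-1,0,0,0,0]]' 25
python3 -m jog '[[-1,0,0,0,0],[-1,0,0,0,0],[-1,0,0,0,0],[-1,0,0,0,0],[-1,0,0,0,0]]'
python3 -m jog '[[-1,0,0,-4,0],[-1,0,0,-10,0],[-1,0,0,-25,0],[-1,0,0,-50,0],[-1,0,0,-80,0]]' >/dev/null
python3 -m jog '[[-1,0,0,-30,0],[-1,0,0,-55,0],[-1,0,0,-65,0],[-1,0,0,-70,0],[-1,0,0,-70,0]]'
python3 to.py 0.486 0.3505 0.2 -27
```

```text
time_s: 30.67
tcp_pos: [0.6399, 0.1333, 0.2117]
orientation: [2.679, 1.64, 0.004]
force: [-0.3, -0.4, 3.5]
width: 0.0512
finger_force: 4.5
time_s: 31.08
tcp_pos: [0.6398, 0.1333, 0.212]
orientation: [2.678, 1.64, 0.005]
force: [-1.2, -0.5, 5.4]
width: 0.051
finger_force: 25.0
time_s: 31.92
tcp_pos: [0.6392, 0.1335, 0.3608]
orientation: [2.679, 1.641, 0.002]
force: [0.3, -1.1, -0.6]
width: 0.0509
finger_force: 26.0
t 31.92 gp [0.6394 0.1336 0.2058] yaw -27.0 tilt z [ 0.001  0.001 -1.   ] w 0.0509 ff 26.0 F [ 0.3 -1.1 -0.6]
shift mm [ 123.7 -235.1    5.7] twist -0.001
```

```bash

python3 -m jog '[[-1,4,-8,0,0],[-1,12,-23,0,0],[-1,23,-44,0,0],[-1,36,-68,0,0],[-1,49,-93,0,0]]' >/dev/null
python3 -m jog '[[-1,13,-25,0,0],[-1,26,-49,0,0],[-1,39,-74,0,0],[-1,50,-95,0,0],[-1,60,-114,0,0]]' >/dev/null
python3 -m jog '[[-1,8,-16,0,0],[-1,13,-25,0,0],[-1,15,-28,0,0],[-1,15,-28,15,0],[-1,15,-28,40,0]]' >/dev/null
python3 -m jog '[[-1,0,0,20,0],[-1,0,0,35,0],[-1,0,0,40,0],[-1,0,0,42,0],[-1,0,0,42,0]]'
python3 to.py 0.486 0.3505 0.116 -27
```

```text
time_s: 33.58
tcp_pos: [0.4868, 0.3501, 0.2777]
orientation: [2.68, 1.639, -0.001]
force: [0.3, 0.4, -0.9]
width: 0.0508
finger_force: 26.0
t 33.58 gp [0.4868 0.35   0.1227] yaw -27.1 tilt z [-0.    -0.001 -1.   ] w 0.0508 ff 26.0 F [ 0.3  0.4 -0.9]
shift mm [-0.1 -0.9  6.7] twist -0.002
```

```bash

python3 -m jog '[[-1,0,-1,2,0],[-1,0,-1,4,0],[-1,0,-1,5,0],[-1,0,-1,6,0],[-1,0,-1,6,0]]'
python3 -m jog '[[-1,0,0,0.5,0],[-1,0,0,1,0],[-1,0,0,1,0],[-1,0,0,1,0]]'
```

```text
time_s: 34.0
tcp_pos: [0.4854, 0.3512, 0.272]
orientation: [-2.679, -1.641, -0.0]
force: [-0.6, -1.1, -0.8]
width: 0.0508
finger_force: 26.0
time_s: 34.33
tcp_pos: [0.4855, 0.3512, 0.271]
orientation: [2.679, 1.64, 0.0]
force: [-0.8, 0.3, 0.8]
width: 0.051
finger_force: 26.0
```

```bash

python3 -m jog '[[-1,0,0,0.4,0],[-1,0,0,0.8,0],[-1,0,0,0.8,0],[-1,0,0,0.8,0]]'
```

```text
time_s: 34.67
tcp_pos: [0.4855, 0.3511, 0.2709]
orientation: [-2.679, -1.64, -0.001]
force: [-2.5, -0.9, 7.2]
width: 0.0513
finger_force: 26.3
```

```bash

python3 -m jog '[[0.4,0,0,-0.6,0],[0.6,0,0,-0.6,0],[1,0,0,-0.6,0],[1,0,0,-0.6,0],[1,0,0,-0.6,0]]' 
python3 -m jog '[[1,0,0,-15,0],[1,0,0,-40,0],[1,0,0,-70,0],[1,0,0,-100,0],[1,0,0,-120,0]]' >/dev/null
python3 -m jog '[[1,12,-21,0,0],[1,30,-54,0,0],[1,48,-86,0,0],[1,66,-119,0,0],[1,83,-150,0,0]]' >/dev/null
python3 -m jog '[[1,12,-21,0,0],[1,23,-42,0,0],[1,34,-61,0,0],[1,34,-61,0,0],[1,34,-61,0,0]]' >/dev/null
python3 -m jog '[[1,0,0,0,0],[1,0,0,0,0],[1,0,0,0,0],[1,0,0,0,0],[1,0,0,0,0]]'
python3 - <<'E'
from h import *
t,s=[np.ascontiguousarray(camera(n)[:,:,::-1]) for n in("top","scene")]
cv2.imwrite("pics/top1.png",t);cv2.imwrite("pics/scene1.png",s)
def c(i,u,v,r=42,f=3): return cv2.resize(i[v-r:v+r,u-r:u+r],None,fx=f,fy=f,interpolation=cv2.INTER_CUBIC)
cv2.imwrite("pics/z1.png",np.vstack([np.hstack([c(t,125,220),c(t,314,207),c(t,402,213)]),np.hstack([c(s,447,265),c(s,250,205),c(s,182,165)])]))
E
```

```text
time_s: 35.08
tcp_pos: [0.4855, 0.3512, 0.2705]
orientation: [2.679, 1.64, -0.0]
force: [-0.3, 0.1, -0.9]
width: 0.0851
finger_force: 0.0
time_s: 36.75
tcp_pos: [0.3513, 0.5508, 0.3908]
orientation: [-2.68, -1.639, -0.0]
force: [-0.2, -0.2, -0.1]
width: 0.0853
finger_force: 0.0
```

View pics/z1.png

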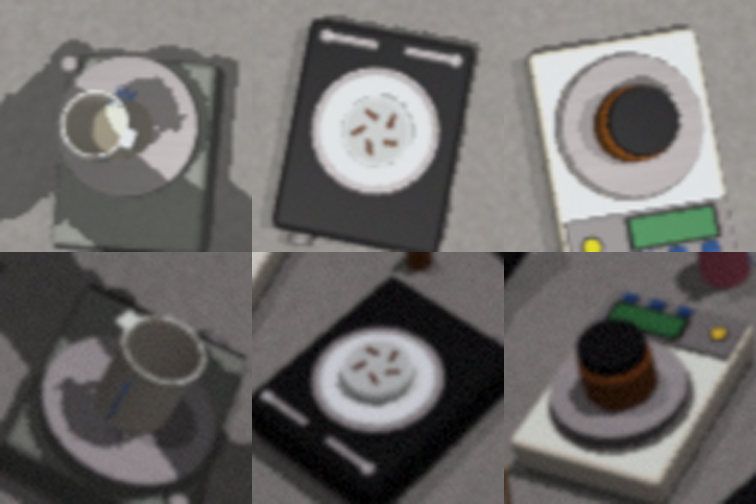

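View pics/top1.png

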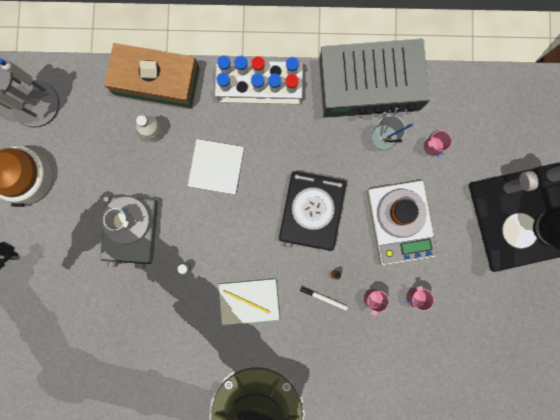

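All three vessels stand upright in place. The beaker rim is at about (96,124) in the first crop and the bystanders are unmoved. Numeric check of centring next.

```bash
python3 - <<'E'
from h import *
P=lambda n,s,u,v,z:print(s,onz(n,u,v,z)[:2].round(4))
P("top","rim",83+96/3,178+124/3,.143);P("scene","rim",405+161/3,223+97/3,.143)
P("top","cap",360+(642-504)/3,171+121/3,.115);P("top","pan",360+(630-504)/3,171+125/3,.06)
P("scene","cap",140+(613-504)/3,123+(347-252)/3,.115);P("scene","pan",140+(620-504)/3,123+(391-252)/3,.06)
P("top","dish",272+(378-252)/3,165+130/3,.067);P("top","ring",272+(375-252)/3,165+130/3,.052)
P("scene","dish",208+(377-252)/3,163+(369-252)/3,.067);P("scene","ring",208+(376-252)/3,163+(379-252)/3,.052)
for n in("top","scene"): print(n,"plate expected px",proj(n,[.4855,.3505,.068]))
E
```

```text
rim [0.4808 0.347 ]
rim [0.4851 0.3489]
cap [ 0.5227 -0.3507]
pan [ 0.5238 -0.3542]
cap [ 0.5305 -0.3424]
pan [ 0.532  -0.3466]
dish [ 0.5277 -0.131 ]
ring [ 0.529  -0.1293]
dish [ 0.5341 -0.1241]
ring [ 0.5337 -0.1263]
top plate expected px [[123.92579512 219.31704189]]
scene plate expected px [[448.2435337  274.23545968]]
```

```bash
python3 -c "
from plant import *;print(job_done())"
```

```text
the job is handed in; nothing more can be done
None
```

The job is handed in: the beaker is on the hotplate (parked on the tile meanwhile), the dish on the light base and the jar on the balance, all upright and within about 5 mm of centre, with the bottle, tool beaker and vial left alone and about 37 of the 115 s used.

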